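# Tip film cores through the spring flap of the return box

## Task

Empty the three film cores from the aluminium tray into the core return box: push the box's orange spring flap down with the open end of the tray, and with the tray holding it open tip the tray until all three cores have slid in; keep the gripper off the cores and off the box. Draw the tray out so that the flap springs shut, then set the tray down flat, wholly on its black mat and lying along it, and let go. Leave everything else on the bench where it is.

Things in the scene. Friction and masses are not known exactly. Their poses are not given: they have to be found in the camera images.
- tray: aluminium scoop tray, 0.2 to 0.3 kg empty: floor 220 x 96 x 4 mm; side walls and rear wall 5 mm thick, 40 mm high; its +x end is open (no wall), the pouring end. A fixed arch across it (x -22 to +2 mm, top 80 mm up, 68 mm clear over the floor, so cores pass beneath) carries the grip fin. Origin: centre of the underside; +x towards the open end, z up
- tray_grip (a point): middle of the black upright grip fin on the tray's arch, at (-10, 0, 109) mm in the tray frame; axes as the tray. The fin is 16 mm thick in y, 50 mm long in x (-35 to +15 mm), 80 to 130 mm above the underside; pinch it across y, with the gripper leaning either way in the tray's x-z plane if wished
- tray_lip (a point): middle of the lower edge of the tray's open end, at (110, 0, 0) mm in the tray frame. Cores begin to slide out over it when the tray is tipped about 25 to 36 degrees nose down; 50 to 60 degrees empties it surely
- core_white: film core: a white plastic ring-shaped disc 62 mm across and 24 mm thick (30 to 65 g) lying flat in the tray at the start; origin at the centre of its underside
- core_yellow: film core: a yellow plastic ring-shaped disc 62 mm across and 24 mm thick (30 to 65 g) lying flat in the tray at the start; origin at the centre of its underside
- core_blue: film core: a blue plastic ring-shaped disc 62 mm across and 24 mm thick (30 to 65 g) lying flat in the tray at the start; origin at the centre of its underside
- hopper: core return box, fixed: grey steel, 260 mm in x, 190 in y, 190 high, walls 6 mm, clear window in its -y side, empty inside. Origin: centre of its underside; +x is the pouring direction. Its top has a 15 mm steel rim at the -x end (x -130 to -115), then the opening with its orange flap, then from x +7 mm a fixed clear cover
- opening (a point): centre of the return box's opening (122 mm in x, -115 to +7; 136 mm in y), at (-55, 0, 190) mm in the box frame, level with the box top; axes as the box. A tray brought in over the -x rim with its open end towards +x pushes the flap down and makes one chute with it
- flap_edge (a point): middle of the flap's free edge, 117 mm in +x from its hinge line (hinge at x -115, z 186 mm in the box frame); the free edge swings down into the box
- flap (a joint): flap angle in rad: 0 shut (level, flush with the top), growing as it swings down into the box, at most 1.25. A light spring always closes it: 0.1 N m when shut, 0.16 N m wide open (about 2 to 3 N on the tray lip); it carries a core or two without opening fully
- mat: thin black rubber mat, fixed, 260 x 150 x 4 mm, the tray's parking place; origin at the centre of its underside, long side along x. The tray starts on it, lying along it
- film_can: gold film can, 179 mm across, 28 mm high, leave alone
- can_lid: gold shallow can lid, open side up, 176 mm across, 16 mm high, leave alone
- spool: white plastic spool standing, 60 mm across, 50 mm high, leave alone
- splicer: grey film splicer 100 x 170 mm, 68 mm high, leave alone
- loupe: black magnifier, 52 mm across, 52 mm high, leave alone
- reel: grey film reel lying flat, 140 mm across, 23 mm high, leave alone
- core_stack: stack of two larger cores stuck together, yellow below and white on top, 76 mm across, 65 mm high, leave alone
Mind the look-alikes: they are no part of the job. What is shaped like the tray but green is not meant.

How it is judged (in metres and radians):
On the way, in this order (a step that is already met when the one before it is completed fails the run):
1. the open end of the tilted tray has entered the opening and holds the flap open (value of joint flap above 0.4 rad and z of tray_lip in the frame of hopper below 0.178 m and angle between tray's own z axis and vertical above 0.3 rad and contact force between tray and hopper above 0.3 N), for 0.1 s.
2. all three cores are in the return box, the tray is out and the flap has sprung shut (x of core_white in the frame of hopper between -0.13 and 0.13 m and y of core_white in the frame of hopper between -0.095 and 0.095 m and z of core_white in the frame of hopper between -0.01 and 0.14 m and x of core_yellow in the frame of hopper between -0.13 and 0.13 m and y of core_yellow in the frame of hopper between -0.095 and 0.095 m and z of core_yellow in the frame of hopper between -0.01 and 0.14 m and x of core_blue in the frame of hopper between -0.13 and 0.13 m and y of core_blue in the frame of hopper between -0.095 and 0.095 m and z of core_blue in the frame of hopper between -0.01 and 0.14 m and value of joint flap below 0.06 rad and contact force between tray and hopper below 0.05 N), for 0.2 s.
At the end, for the whole second after the job is handed in: All three cores lie inside the return box (origins below 140 mm height), the flap is shut (under 0.06 rad), and the tray stands released and at rest on its mat, level to 0.06 rad, within 30 mm along and 35 mm across of the mat's centre and along the mat to 0.3 rad (x of core_white in the frame of hopper between -0.13 and 0.13 m and y of core_white in the frame of hopper between -0.095 and 0.095 m and z of core_white in the frame of hopper between -0.01 and 0.14 m and x of core_yellow in the frame of hopper between -0.13 and 0.13 m and y of core_yellow in the frame of hopper between -0.095 and 0.095 m and z of core_yellow in the frame of hopper between -0.01 and 0.14 m and x of core_blue in the frame of hopper between -0.13 and 0.13 m and y of core_blue in the frame of hopper between -0.095 and 0.095 m and z of core_blue in the frame of hopper between -0.01 and 0.14 m and value of joint flap below 0.06 rad and linear speed of each of core_white, core_yellow, core_blue, tray below 0.03 m/s and x of tray in the frame of mat between -0.03 and 0.03 m and y of tray in the frame of mat between -0.035 and 0.035 m and z of tray in the frame of mat between -0.004 and 0.01 m and angle between tray's own z axis and vertical below 0.06 rad and angle between the x axis of tray and the x axis of mat, either way round below 0.3 rad); the robot touches nothing.
It fails at once if a bystander (film can, can lid, spool, splicer, loupe, reel or core stack) moved by more than 25 mm (distance of any of film_can, can_lid, spool, splicer, loupe, reel, core_stack from where it was at the start of the episode above 0.025 m).
It fails at once if the gripper presses on the return box or its flap (over 3 N) (contact force between the fingers and hopper above 3 N).
It fails at once if the fingers handle a core (over 1 N) (contact force between the fingers and core_white above 1 N or contact force between the fingers and core_yellow above 1 N or contact force between the fingers and core_blue above 1 N).
It also fails if it takes over 61 s, if anything falls off the work surface, if the arm or the gripper's body presses on something with over 40 N, if the wrist force passes 120 N, or if a joint passes its speed limit or range.

## Robot

A 7-joint arm with a two-finger parallel gripper is mounted at the origin on the work surface. World frame = base frame: x ahead of the robot, y to its left, z up, the work surface at z = 0. Lengths are in m, angles in degrees, forces in N, time in s.
With the tool pointing down it reaches from about 0.425 to 0.95 m from the base axis. Payload 4.7 kg.
Tool frame: the origin (TCP) lies on the front face of the gripper's body, between the roots of the fingers; the fingertips stand 73 mm ahead of it and the grasp point (between the pads) lies 54 mm ahead of it; x points along the fingers, z is the direction in which the jaws open and shut, and the axes are right-handed (so a half turn about x gives the same grasp; the last joint's range is limited). The gripper opens to 85 mm and grips with 20 to 120 N. Pads are 22 mm wide; open, the fingers measure 114 mm over their backs; the gripper's body (76 mm by 85 mm) begins 54 mm behind the grasp point. The pads swing forward as they close: fully open they stand 13 mm farther back than shut.
Start: joints at [-75.739, 26.849, -2.785, 87.806, 1.381, 65.374, -4.715], TCP at [0.185, 0.649, 0.304] pointing down, gripper open.
Joint ranges: [-148.3, 148.3], [-19.14, 114.17], [-79.39, 73.82], [5.75, 140.21], [-59.74, 239.74], [12.07, 113.84], [-152.46, 152.46]. Speed limits (degrees/s): [147.25, 147.25, 180, 180, 180, 180, 180].

## Interface

Orientations are given as [roll, pitch, yaw] about the fixed x, y, z axes, in that order (R = Rz(yaw) Ry(pitch) Rx(roll)).
In Python, from station import r, telemetry, capture, job gives the robot as it stands. Calls block until the motion is done:
- r.move_pose(position, orientation): joint-space move of the TCP to a pose.
- r.line_to(position, velocity=0.15, orientation=None, stop_force=None): straight line of the TCP; orientation=None keeps the orientation; velocity is the mean speed in m/s. With stop_force (N) it stops when the force on the tool has changed by that much, and returns True; else False.
- r.move_j(angles): joint-space move.
- r.command_gripper(opening, f_grip=None): finger opening in m; f_grip is the grip in N (None keeps the last); returns when the fingers have stopped.
- r.dwell(seconds).
- r.ik(position, orientation): joint angles nearest the present ones, or None.
- telemetry.get_state(): the state.
- capture(name): name is "scene" or "top" or "wrist"; returns a dict with "frame" (384x512x3 uint8, red, green, blue), "z_map" (384x512 float32, m along the optical axis (not along the pixel's ray), 0 where there is no reading), "camera_matrix" (3x3 intrinsics, pixels), "origin" and "attitude" of the camera in the world. Camera axes: x right, y down, z forward; pixel columns grow to the right and rows downward; lengths in m; the calibration is good to about 2 mm. The wrist camera is an equidistant fisheye: a pixel r from the principal point sees the ray r / f radians off the axis. A picture is of the moment at which its call begins.
A pose or a line that the arm cannot do raises r.MotionError and nothing moves.
- job.close_job(): hands the job in, once; it reports no verdict.
The state is a dict: "time": time; "joint_positions": joint angles; "joint_velocities": joint speeds; "joint_efforts": joint torques, N m; "tool_pos": TCP position; "ee_rot": TCP orientation; "contact_force": force on the tool from outside, world axes, zero at the start; "wrist_torque": the same for the moment, N m; "opening": finger opening in m.
Only numpy, scipy, OpenCV 4.12 (cv2) and the standard library are available. Lean on these libraries where they do the work, as an engineer would, in place of code of your own. Each camera call takes 0.05 s, during which the arm holds its last target.

## Working session

There is one attempt and no reset: what is moved stays moved. The work goes in short steps, each a Python script; the robot and the scene stay as the last script left them, time stands still between calls to the robot, and variables do not carry over. Pictures are saved under pics/ and viewed, and the job is handed in when it is done.

```bash
ls; mkdir -p pics
python3 - <<'E'
from station import r, telemetry, capture, job
import cv2,numpy as np,pickle
for n in ["scene","top"]:
    c=capture(n); pickle.dump(c,open(f"{n}0.pkl","wb"))
    cv2.imwrite(f"pics/{n}0.png",cv2.resize(c["frame"][:,:,::-1],(800,600),interpolation=cv2.INTER_CUBIC))
    print(n,c["camera_matrix"],c["origin"],c["attitude"])
s=telemetry.get_state();print(s)
E
```

```text
pics
scene [[376.32170063   0.         257.91861146]
 [  0.         376.32170063 188.48931472]
 [  0.           0.           1.        ]] [1.22036759 0.19112023 1.2473875 ] [-146.57762042    0.53329846  105.09120579]
top [[461.64422821   0.         252.7359297 ]
 [  0.         461.64422821 197.33139784]
 [  0.           0.           1.        ]] [ 0.2555338  -0.0053677   1.57457531] [-169.69856565    0.89174411  -88.6105456 ]
{'time': 0.1, 'joint_positions': array([-75.73924578,  26.89236506,  -2.78449569,  87.86747245,
         1.38247693,  65.37404046,  -4.71251278]), 'joint_velocities': array([ 0.0659873 , -0.1013384 , -0.00996184, -0.24517676, -0.05416119,
       -0.06288342, -0.03971801]), 'joint_efforts': array([ 8.58562598e-04, -5.11516571e+01, -4.68738656e-02, -2.38386834e+01,
        1.08017874e-02,  4.42037956e-03,  1.09170665e-05]), 'tool_pos': array([0.18498804, 0.64874444, 0.30296564]), 'ee_rot': array([-177.21420435,   89.8997333 , -103.12533571]), 'contact_force': array([ 0.21981443, -0.13211943, -0.49917329]), 'wrist_torque': array([ 0.00685197,  0.00885486, -0.05390004]), 'opening': 0.08558320464928329}
```

View pics/scene0.png

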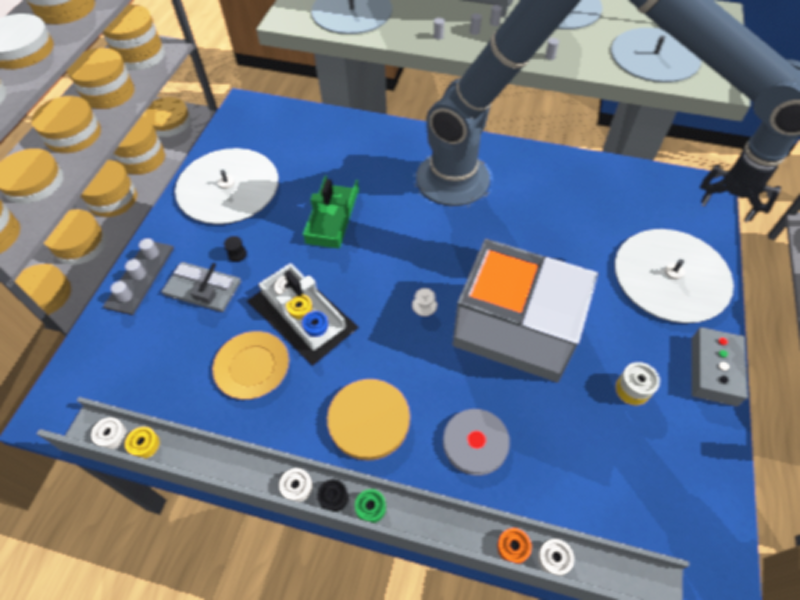

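View pics/top0.png

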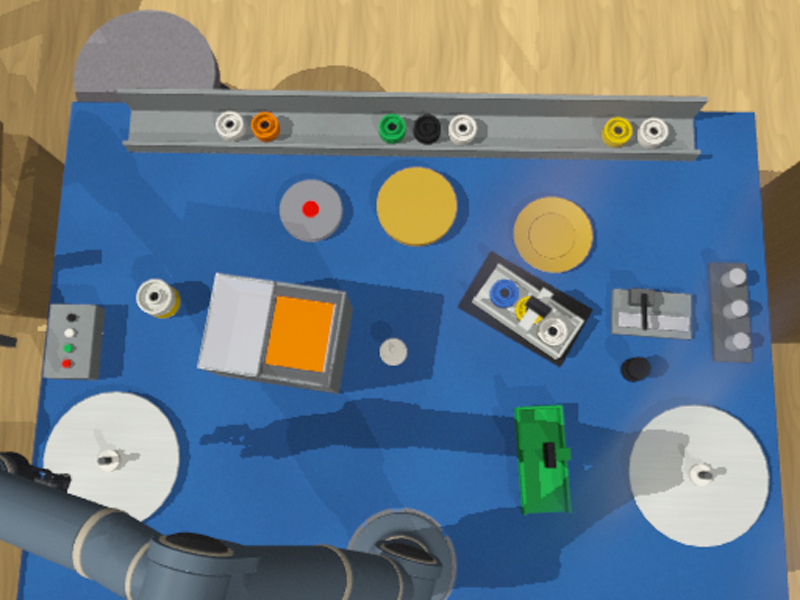

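The scene view shows the aluminium tray with its white, yellow and blue cores on the black mat at about (300,305), and the green look-alike at (330,212). The orange flap of the box is at (503,280). In the top view the same tray is at (530,310), the green one at (543,455), and the flap at (300,333). The aluminium tray fits the description (aluminium, on a black mat, three cores). I'll confirm it in enlarged crops and measure it.

```bash
cat > h.py <<'E'
import numpy as np,cv2,pickle
from scipy.spatial.transform import Rotation as R
def rot(a): return R.from_euler('xyz',a,degrees=True).as_matrix()
def cloud(c):
    K=c["camera_matrix"];z=c["z_map"];v,u=np.mgrid[0:z.shape[0],0:z.shape[1]]
    P=np.stack([(u-K[0,2])/K[0,0]*z,(v-K[1,2])/K[1,1]*z,z],-1)
    return P@rot(c["attitude"]).T+c["origin"]
def proj(c,p):
    K=c["camera_matrix"];q=(np.asarray(p)-c["origin"])@rot(c["attitude"]);return q[...,:2]/q[...,2:]*[K[0,0],K[1,1]]+[K[0,2],K[1,2]]
E
python3 - <<'E'
from h import *
c=pickle.load(open("top0.pkl","rb"));P=cloud(c);f=c["frame"]
print("bench z",np.median(P[230:250,240:280,2]))
h=cv2.cvtColor(f,cv2.COLOR_RGB2HSV)
def seg(m,name):
    n,l,s,ce=cv2.connectedComponentsWithStats(m.astype(np.uint8))
    i=1+np.argmax(s[1:,4]);q=P[l==i];rc=cv2.minAreaRect(q[:,:2].astype(np.float32)*1000)
    print(name,s[i],"xyz med",np.median(q,0).round(3),"rect",rc)
    return l==i
seg((h[...,0]>8)&(h[...,0]<18)&(h[...,1]>230)&(np.mgrid[0:384,0:512][0]>180),"flap")
Z=P[...,2];V,U=np.mgrid[0:384,0:512]
seg((Z>.17)&(Z<.22)&(V>165)&(V<260)&(U>110)&(U<240),"boxtop")
w=(V>155)&(V<240)&(U>285)&(U<385)
seg(w&(Z>.035)&(Z<.055),"traywalls")
seg(w&(Z>.034)&(Z<.2),"tray all")
seg(w&(Z>.12)&(Z<.15),"fin")
for n,hh in (("yellow",(22,32)),("blue",(112,122))):
    seg(w&(h[...,0]>hh[0])&(h[...,0]<hh[1])&(h[...,1]>200)&(f.max(-1)>150)&(Z>.025),n)
seg(w&(f.max(-1)<60)&(Z<.02),"mat")
a=cv2.resize(f[150:240,290:385,::-1],None,fx=6,fy=6,interpolation=cv2.INTER_CUBIC)
cv2.imwrite("pics/t1.png",a)
s=pickle.load(open("scene0.pkl","rb"));cv2.imwrite("pics/s1.png",cv2.resize(s["frame"][150:240,150:390,::-1],None,fx=3.3,fy=3.3,interpolation=cv2.INTER_CUBIC))
cv2.imwrite("pics/t2.png",cv2.resize(f[160:260,115:275,::-1],None,fx=5,fy=5,interpolation=cv2.INTER_CUBIC))
E
```

```text
bench z 0.00041207190687653217
flap [ 170  190   43   48 1510] xyz med [0.454 0.208 0.188] rect ((407.03009033203125, 115.72412872314453), (353.90032958984375, 158.78292846679688), 62.799659729003906)
boxtop [ 126  175   96   74 5258] xyz med [0.458 0.26  0.19 ] rect ((460.7209777832031, 262.7340087890625), (262.3550720214844, 190.96170043945312), 82.77574157714844)
traywalls [303 191  70  38 232] xyz med [ 0.506 -0.306  0.043] rect ((536.26318359375, -260.1636047363281), (218.79063415527344, 99.41976165771484), 56.48933410644531)
tray all [303 169  70  60 611] xyz med [ 0.524 -0.265  0.052] rect ((536.6608276367188, -260.17059326171875), (219.21800231933594, 100.09064483642578), 56.48933410644531)
fin [337 189  16  13  93] xyz med [ 0.531 -0.268  0.133] rect ((531.1179809570312, -268.038818359375), (49.32284164428711, 17.704708099365234), 59.668697357177734)
yellow [330 190   9  15  48] xyz med [ 0.54  -0.247  0.031] rect ((544.9221801757812, -247.57766723632812), (19.170442581176758, 52.65229797363281), 73.77775573730469)Traceback (most recent call last):
  File "<stdin>", line 18, in <module>
  File "<stdin>", line 7, in seg
    return _wrapfunc(a, 'argmax', axis=axis, out=out, **kwds)
    return bound(*args, **kwds)
ValueError: attempt to get argmax of an empty sequence
```

Run:
```python
from h import *
c=pickle.load(open("top0.pkl","rb"));P=cloud(c);f=c["frame"];Z=P[...,2];V,U=np.mgrid[0:384,0:512]
w=(V>155)&(V<240)&(U>285)&(U<385)
m=w&(((f.max(-1)<75)&(Z<.02))|(Z>.02))
n,l,s,ce=cv2.connectedComponentsWithStats(m.astype(np.uint8));i=1+np.argmax(s[1:,4])
g=(l==i)&(Z<.02)&(f.max(-1)<75)
print("mat",s[i],cv2.minAreaRect(P[g][:,:2].astype(np.float32)*1000))
a=cv2.resize(f[150:240,290:385,::-1],None,fx=6,fy=6,interpolation=cv2.INTER_CUBIC)
cv2.imwrite("pics/t1.png",a)
s=pickle.load(open("scene0.pkl","rb"));cv2.imwrite("pics/s1.png",cv2.resize(s["frame"][150:240,150:390,::-1],None,fx=3.3,fy=3.3,interpolation=cv2.INTER_CUBIC))
```

```text
mat [ 294  169   85   65 2079] ((547.8665771484375, -261.5709228515625), (256.3489990234375, 148.5743408203125), 60.41742706298828)
```

View pics/t1.png

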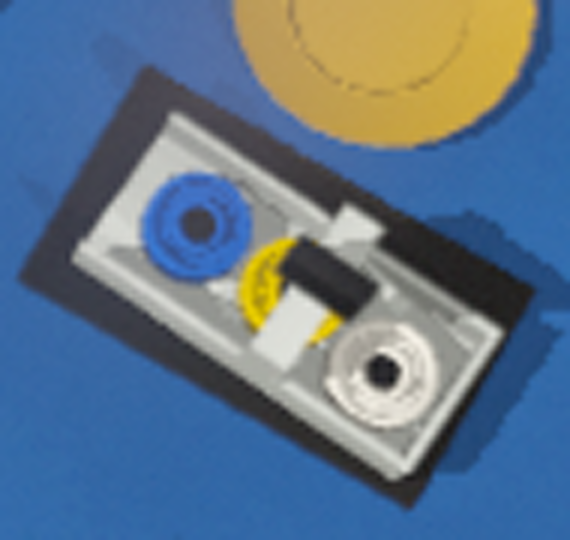

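View pics/s1.png

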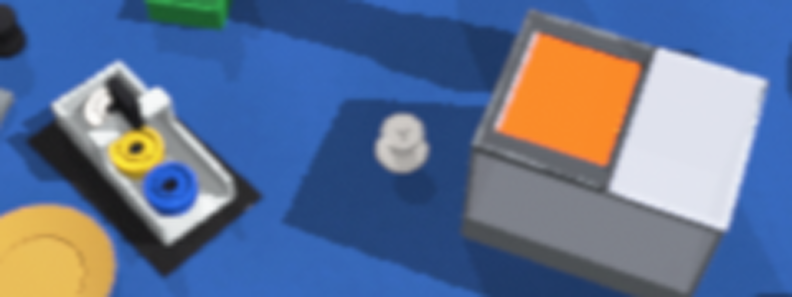

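The crops confirm it. The tray's open end is the blue-core end at (125,180) in the crop, its rear wall is behind the white core, and the fin is at (330,280). The measured sizes match: tray 219x99, box 262x191 with its top at 0.190, and the fin where a tray yaw of about 57° puts it. Next I'll plan the tool poses and check IK.

```bash
cat >> h.py <<'E'
def T(R_,p):
    M=np.eye(4);M[:3,:3]=R_;M[:3,3]=p;return M
def yawT(y,p): return T(rot([0,0,y]),p)
HOP=yawT(82.78,[0.461,0.263,0.0])
GRIP=np.array([-.010,0,.109]); LIP=np.array([.110,0,0])
A=25.; FLIP=1
def tool(TR,lean=None,back=0.,flip=None):
    """tray pose -> TCP pos, rpy ; back = retreat along the fingers"""
    a=np.radians(A if lean is None else lean);f=FLIP if flip is None else flip
    x=np.array([np.sin(a),0,-np.cos(a)]);z=np.array([0,f,0.]);y=np.cross(z,x)
    Rw=TR[:3,:3]@np.stack([x,y,z],1)
    p=TR[:3,:3]@(GRIP-x*(.054+back))+TR[:3,3]
    return p.tolist(),R.from_matrix(Rw).as_euler('xyz',degrees=True).tolist()
def pour(xl,zl,tilt,yl=0.):
    """tray pose with lip at (xl,yl,zl) in hopper frame, nose-down tilt deg"""
    Rh=rot([0,tilt,0]);L=T(Rh,np.array([xl,yl,zl])-Rh@LIP);return HOP@L
TRAY0=yawT(57.2,[.5363,-.2602,.004])
E
python3 - <<'E'
from h import *
from station import r
c=pickle.load(open("top0.pkl","rb"))
K=c["camera_matrix"];q=np.array([(147,65),(537,290),(410,508),(20,280)])/6.+[290-.42,150-.42]
d=np.c_[(q-K[:2,2])/K[0,0],np.ones(4)]@rot(c["attitude"]).T
w=c["origin"]+d*((.004-c["origin"][2])/d[:,2])[:,None]
print("mat",w.round(4),w.mean(0),np.linalg.norm(np.roll(w,-1,0)-w,axis=1)); e=w[0]-w[1]+w[3]-w[2];print(np.degrees(np.arctan2(e[1],e[0])))
q=np.array([(175,115),(505,330),(400,478),(78,255)])/6.+[290-.42,150-.42]
d=np.c_[(q-K[:2,2])/K[0,0],np.ones(4)]@rot(c["attitude"]).T
w=c["origin"]+d*((.044-c["origin"][2])/d[:,2])[:,None]
print("tray",w.mean(0),np.linalg.norm(np.roll(w,-1,0)-w,axis=1)); e=w[0]-w[1]+w[3]-w[2];print(np.degrees(np.arctan2(e[1],e[0])))
for a in (0,15,25,35):
  for f in (1,-1):
    print(a,f)
    for n,M in (("grasp",TRAY0),("lift",yawT(57.2,[.536,-.26,.27])),("over",pour(-.08,.26,0)),("in20",pour(-.08,.2,18)),("p40",pour(-.07,.15,40)),("p55",pour(-.06,.13,55)),("out",pour(-.12,.22,55))):
      j=r.ik(*tool(M,a,0,f));print("  ",n,np.round(tool(M,a,0,f)[0],3),None if j is None else np.round(j,0))
E
```

```text
mat [[ 0.6763 -0.1856  0.004 ]
 [ 0.5476 -0.409   0.004 ]
 [ 0.4206 -0.3343  0.004 ]
 [ 0.5471 -0.1127  0.004 ]] [ 0.54792256 -0.26040019  0.004     ] [0.25776495 0.14734433 0.25518197 0.14833134]
60.162183444983754
tray [ 0.53534932 -0.26008174  0.044     ] [0.21899727 0.10321693 0.21592916 0.09844231]
56.2924307671842
0 1
   grasp [ 0.531 -0.269  0.167] [ 62.  41. -57. 104.  40.  58. 136.]
   lift [ 0.531 -0.268  0.433] [ 69.  27. -67.  86.  25.  83. 148.]
   over [0.436 0.065 0.423] None
   in20 [0.443 0.12  0.392] [-27.   6.  -1. 106.  15.  79. 140.]
   p40 [0.454 0.206 0.352] [-31.  20. -13. 100.  28.  94. 122.]
   p55 [0.462 0.268 0.322] [-36.  31. -16.  93.  33. 107. 114.]
   out [0.454 0.208 0.412] [-66.  23.  30.  96.  28. 102. 135.]
0 -1
   grasp [ 0.531 -0.269  0.167] [ -9.  34.  44. 108. -31.  50.  18.]
   lift [ 0.531 -0.268  0.433] [-27.  27.  74.  91. -27.  81.  16.]
   over [0.436 0.065 0.423] [-48.  -3.  33. 109.   2.  73. -23.]
   in20 [0.443 0.12  0.392] [-57.   5.  32. 108.  13.  78. -36.]
   p40 [0.454 0.206 0.352] [-65.  21.  31. 102.  19.  88. -45.]
   p55 [0.4
[... 2176 characters left out ...]
342] [-30.  16. -11. 101.  16.  79. 127.]
   out [0.451 0.183 0.432] [-29.   9.  -6.  98.  16.  87. 135.]
35 -1
   grasp [ 0.514 -0.295  0.157] [ 17.  36.  30. 109. -59.  65.  49.]
   lift [ 0.514 -0.294  0.423] [ -6.  26.  64.  95. -54.  93.  33.]
   over [0.432 0.034 0.413] [-34.  -3.  41. 116. -35.  70.  13.]
   in20 [0.439 0.088 0.392] [-41.  -2.  32. 114. -17.  64.  -9.]
   p40 [0.45  0.177 0.364] [-53.   6.  27. 109.   1.  68. -34.]
   p55 [0.458 0.242 0.342] [-61.  16.  28. 102.   8.  76. -43.]
   out [0.451 0.183 0.432] [-60.   8.  30. 100.  12.  85. -39.]<sys>:0: UserWarning: Gimbal lock detected. Setting third angle to zero since it is not possible to uniquely determine all angles.
```

```bash
cat >> h.py <<'E'
A=15.; FLIP=-1
TRAY0=yawT(56.6,[.5358,-.2602,.004])
MAT=yawT(60.3,[.5479,-.2604,.0])
E
python3 - <<'E'
from h import *
from station import r,telemetry
def st(n):
    s=telemetry.get_state();print(n,round(s["time"],2),np.round(s["joint_positions"],0),np.round(s["tool_pos"],3),np.round(s["contact_force"],1),round(s["opening"],4))
M=yawT(75,[.50,0.0,.30]);r.move_pose(*tool(M));st("mid")
r.move_pose(*tool(TRAY0,back=.10));st("pre")
p,o=tool(TRAY0);print(r.line_to(p,velocity=.12,stop_force=12));st("at")
c=__import__("station").capture("scene");cv2.imwrite("pics/s2.png",cv2.resize(c["frame"][90:260,110:370,::-1],None,fx=3,fy=3,interpolation=cv2.INTER_CUBIC))
E
```

```text
mid 2.74 [-38.   2.  45. 102. -17.  75.  -4.] [ 0.494 -0.022  0.461] [-0.3  0.1  0.1] 0.0852
pre 4.04 [ -6.  30.  54. 105. -43.  67.  33.] [ 0.509 -0.301  0.262] [ 0.1  0.3 -0.3] 0.0854
False
at 5.03 [ -4.  37.  49. 109. -51.  59.  38.] [ 0.523 -0.281  0.166] [ 0.6 -0.1  0.2] 0.0857
```

View pics/s2.png

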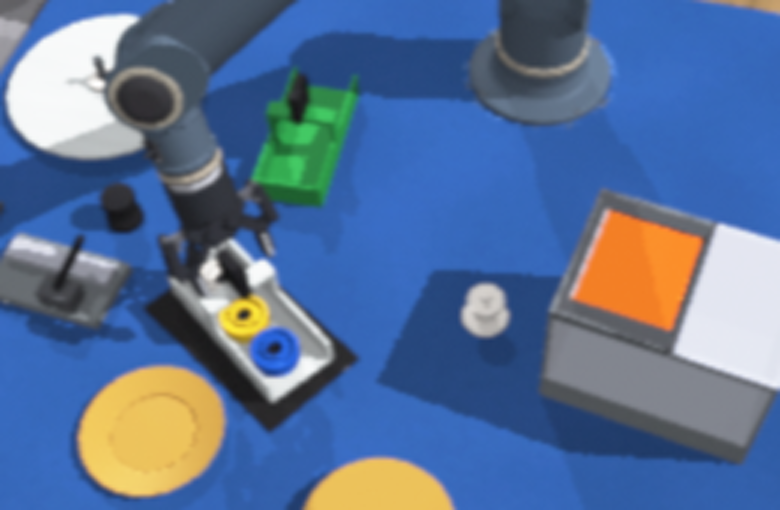

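The open fingers straddle the fin at about (230,268), and nothing else is near them. I'll grip and lift.

```bash
cat >> h.py <<'E'
def st(n):
    from station import telemetry
    s=telemetry.get_state();print(n,round(s["time"],2),np.round(s["joint_positions"],0),np.round(s["tool_pos"],3),np.round(s["ee_rot"],1),np.round(s["contact_force"],1),round(s["opening"],4))
E
python3 - <<'E'
from h import *
from station import r,telemetry,capture
r.command_gripper(0.0,100);st("grip")
M=TRAY0.copy();M[2,3]+=.10;p,o=tool(M);r.line_to(p,velocity=.10);st("up")
c=capture("top");pickle.dump(c,open("top1.pkl","wb"));cv2.imwrite("pics/t3.png",cv2.resize(c["frame"][120:270,260:420,::-1],None,fx=4,fy=4,interpolation=cv2.INTER_CUBIC))
c=capture("scene");pickle.dump(c,open("scene1.pkl","wb"));cv2.imwrite("pics/s3.png",cv2.resize(c["frame"][120:260,110:270,::-1],None,fx=4,fy=4,interpolation=cv2.INTER_CUBIC))
for n,M in (("a",yawT(57,[.53,-.25,.20])),("mid",yawT(75,[.50,0.0,.26])),("over",pour(-.12,.25,15)),("touch",pour(-.085,.195,20))): print(n,np.round(r.ik(*tool(M)) if r.ik(*tool(M)) is not None else 0,0))
E
```

```text
grip 5.72 [ -4.  37.  49. 109. -51.  59.  38.] [ 0.522 -0.28   0.165] [90.1 75.  56.7] [ 0.8 -1.  -1. ] 0.015
up 6.87 [ -9.  30.  54. 105. -43.  67.  30.] [ 0.522 -0.28   0.264] [90.3 75.  56.9] [ 0.8  0.5 -4.1] 0.0151
a [-14.  23.  59. 100. -36.  74.  22.]
mid [-52.   4.  61. 106. -19.  71.   0.]
over [-78. -10.  59. 108.   8.  77. -29.]
touch [-89.   0.  70. 111.   4.  71. -28.]<sys>:0: UserWarning: Gimbal lock detected. Setting third angle to zero since it is not possible to uniquely determine all angles.
```

View pics/t3.png

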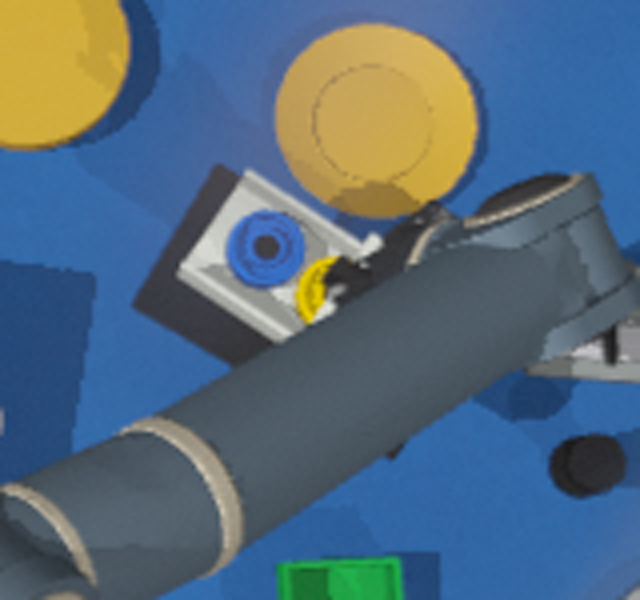

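View pics/s3.png

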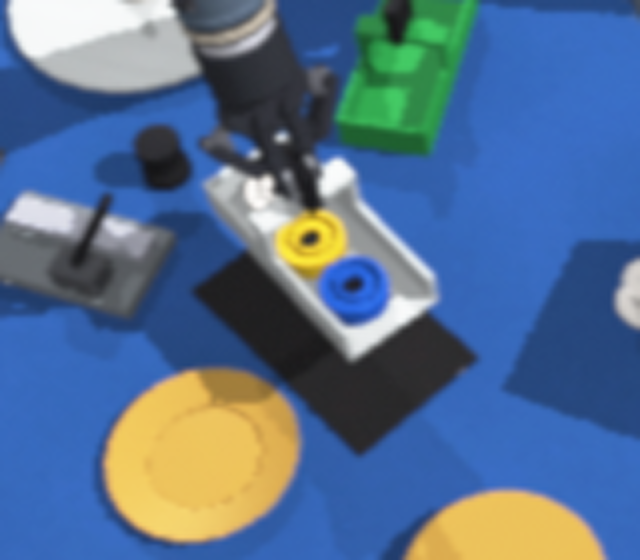

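The tray is held level with all three cores aboard, and the lift force of 4.1 N fits the expected mass. Next is the transit to the box with a better elbow posture.

```bash
python3 - <<'E' 2>/dev/null
from h import *
from station import r,telemetry,capture
M=TRAY0.copy();M[2,3]=.20;M[0,3]-=.01;r.line_to(tool(M)[0],velocity=.15);st("a")
r.move_j([-38,2,45,102,-17,75,-4]);st("mid")
p,o=tool(pour(-.12,.25,14));r.line_to(p,velocity=.12,orientation=o);st("over")
for n in("scene","top"):
    c=capture(n);pickle.dump(c,open(n+"2.pkl","wb"));
    a=c["frame"][100:250,240:440] if n=="scene" else c["frame"][140:280,100:300]
    cv2.imwrite(f"pics/{n}2.png",cv2.resize(a[:,:,::-1],None,fx=4,fy=4,interpolation=cv2.INTER_CUBIC))
for n,M in (("touch",pour(-.085,.195,20)),("p40",pour(-.07,.15,40)),("p55",pour(-.06,.13,55)),("out",pour(-.12,.22,55))): print(n,np.round(r.ik(*tool(M)) if r.ik(*tool(M)) is not None else 0,0))
E
```

```text
a 7.76 [-13.  23.  59. 100. -36.  75.  23.] [ 0.512 -0.28   0.36 ] [90.4 75.  57. ] [ 0.2  0.7 -3.2] 0.0148
mid 8.83 [-38.   2.  45. 102. -17.  75.  -4.] [ 0.496 -0.025  0.458] [90.1 74.9 74.8] [ 0.1  0.2 -3.5] 0.015
over 9.82 [-47.  -4.  34. 108.   1.  75. -21.] [0.435 0.052 0.439] [88.3 89.  80.9] [ 0.2 -0.2 -4.6] 0.015
touch [-50.   1.  30. 110.   4.  71. -29.]
p40 [-54.  14.  21. 104.  14.  80. -44.]
p55 [-55.  24.  15.  97.  20.  91. -52.]
out [-54.  16.  17.  97.  23.  97. -47.]
```

View pics/scene2.png

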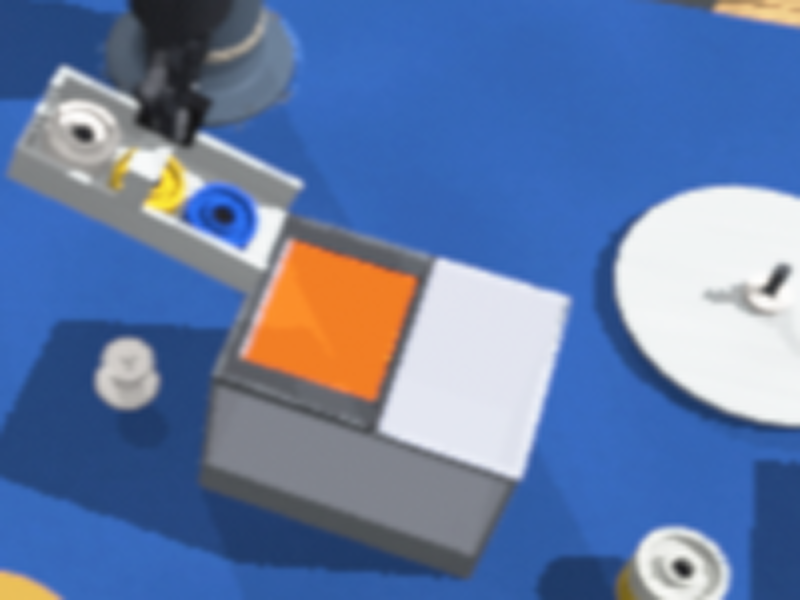

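View pics/top2.png

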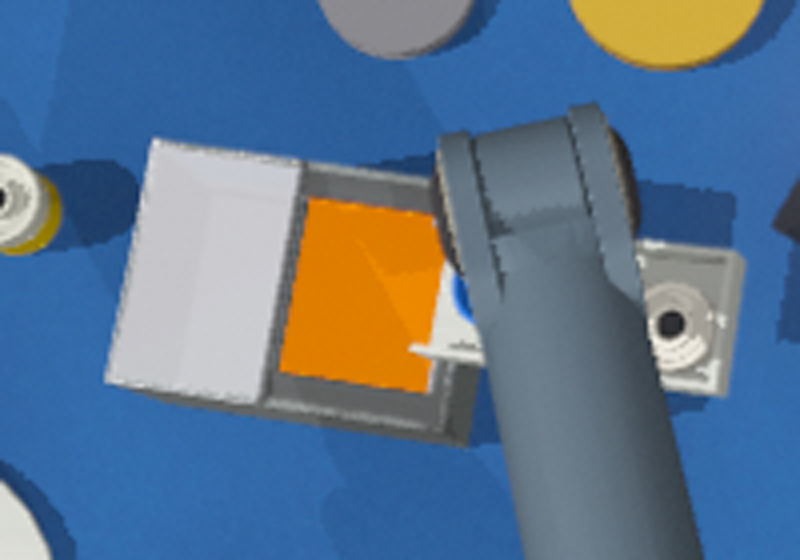

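```bash
python3 - <<'E' 2>/dev/null
from h import *
TR=pour(-.12,.25,14)
for n in("scene","top"):
    c=pickle.load(open(n+"2.pkl","rb"));P=cloud(c).reshape(-1,3)
    q=(P-TR[:3,3])@TR[:3,:3]*1000
    m=(abs(q[:,0])<130)&(abs(q[:,1])<70)&(q[:,2]>-15)&(q[:,2]<60)
    q=q[m];print(n,len(q),"ext x",np.percentile(q[:,0],[0,1,99,100]).round(),"y",np.percentile(q[:,1],[0,1,99,100]).round())
    for s in(1,-1):
        w=q[(q[:,1]*s>38)&(q[:,2]>34)]
        if len(w)>10: print("wall",s,len(w),"y",np.percentile(w[:,1],[2,50,98]).round(1),"z fit vs x",np.polyfit(w[:,0],w[:,2],1),"y fit",np.polyfit(w[:,0],w[:,1],1), w[:,0].min(),w[:,0].max())
    fl=q[(q[:,0]>85)&(abs(q[:,1])<35)&(q[:,2]<20)]
    if len(fl)>5: print("floor front z",np.median(fl[:,2]),len(fl))
E
```

```text
scene 1880 ext x [-115. -113.  103.  105.] y [-54. -52.  45.  48.]
wall 1 117 y [38.4 41.3 46.3] z fit vs x [3.34002739e-03 3.89989446e+01] y fit [-6.25341320e-03  4.17987938e+01] -112.62745378191283 103.27563268376079
wall -1 209 y [-53.1 -49.2 -44.1] z fit vs x [-5.72655842e-03  4.08364414e+01] y fit [-5.86391868e-03 -4.89744874e+01] -114.62341529567446 103.05864503119508
floor front z 4.813994794702715 66
top 1047 ext x [-111. -110.  109.  113.] y [-47. -46.  49.  49.]
wall 1 74 y [39.4 46.3 49.2] z fit vs x [4.52219522e-03 4.10979268e+01] y fit [9.39759987e-04 4.58919088e+01] -109.32522838853515 111.88403680485969
wall -1 65 y [-47.1 -43.8 -38.9] z fit vs x [-7.43266221e-05  4.10363176e+01] y fit [-9.95542317e-03 -4.45211656e+01] -109.76591313955143 109.38329824968974
floor front z 5.543060609417256 101
```

The measured tray pose agrees with the plan to within about 3 mm, and the lateral play in the opening is 20 mm. I'll enter the opening and pour.

```bash
python3 - <<'E' 2>/dev/null
from h import *
from station import r,telemetry,capture
for w,v in (((-.10,.215,20),.12),((-.075,.188,23),.10),((-.065,.168,29),.10),((-.06,.158,40),.15),((-.058,.140,50),.15),((-.055,.118,58),.12)):
    p,o=tool(pour(*w))
    print(w,r.line_to(p,velocity=v,orientation=o,stop_force=25));st("")
r.dwell(.5)
for n in("scene","top"):
    c=capture(n);pickle.dump(c,open(n+"3.pkl","wb"));
    a=c["frame"][100:250,240:440] if n=="scene" else c["frame"][140:280,100:300]
    cv2.imwrite(f"pics/{n}3.png",cv2.resize(a[:,:,::-1],None,fx=4,fy=4,interpolation=cv2.INTER_CUBIC))
E
```

```text
(-0.1, 0.215, 20) False
 10.47 [-50.  -0.  30. 109.   5.  74. -28.] [0.44  0.093 0.412] [-89.9  85.  -97.2] [-0.5 -0.  -3.7] 0.0153
(-0.075, 0.188, 23) False
 11.05 [-52.   3.  29. 109.   6.  73. -32.] [0.444 0.128 0.389] [-90.   82.  -97.2] [-0.2 -0.9 -3.5] 0.0149
(-0.065, 0.168, 29) False
 11.55 [-54.   7.  27. 107.   8.  74. -37.] [0.448 0.16  0.374] [-90.   76.1 -97.2] [-0.2  0.9 -2.3] 0.0151
(-0.06, 0.158, 40) False
 12.0 [-58.  14.  26. 103.  13.  81. -44.] [0.454 0.204 0.368] [-90.   65.  -97.2] [ 0.6 -0.5 -3. ] 0.0151
(-0.058, 0.14, 50) False
 12.44 [-61.  21.  25.  99.  16.  87. -47.] [0.459 0.242 0.346] [-90.   55.  -97.3] [ 0.3  1.6 -1. ] 0.0148
(-0.055, 0.118, 58) False
 12.95 [-63.  28.  25.  96.  18.  90. -50.] [0.463 0.273 0.318] [-89.9  47.1 -97.3] [ 0.4  0.7 -0.8] 0.0145
```

View pics/scene3.png

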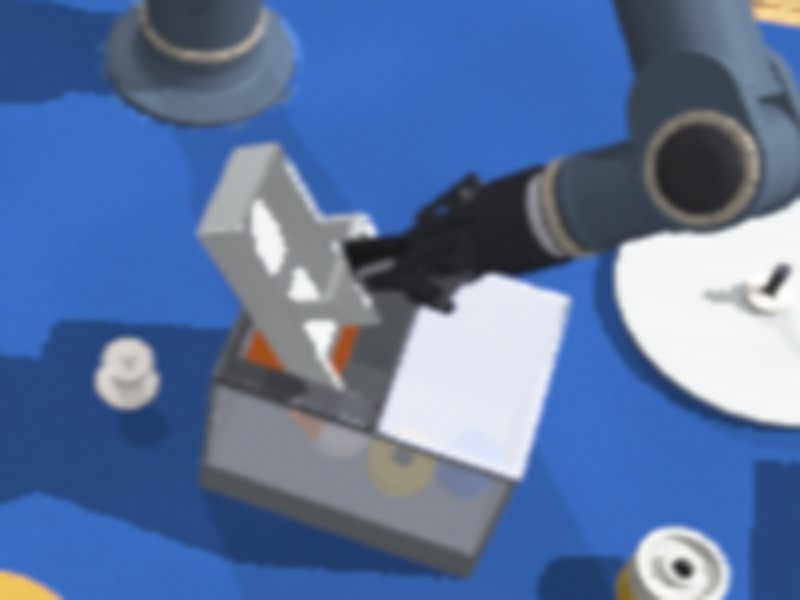

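View pics/top3.png

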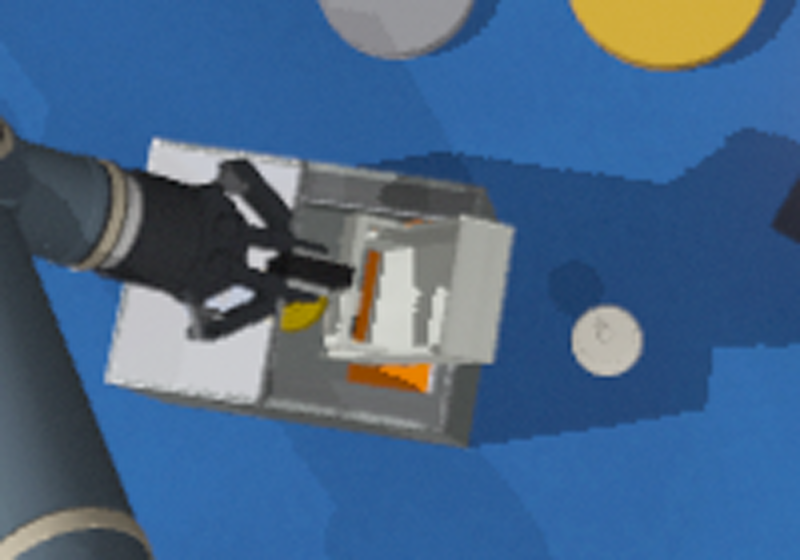

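The tray is empty. Through the window I see blue at (460,465) and yellow at (400,468), but white at (342,437) is near the flap's edge. I'll look closer to see whether it is free of the flap.

```bash
python3 - <<'E' 2>/dev/null
from h import *
from station import r,telemetry,capture
r.dwell(.3)
c=capture("scene");a=c["frame"][185:245,285:375]
a=cv2.convertScaleAbs(a,alpha=1.6,beta=-60)
cv2.imwrite("pics/s4.png",cv2.resize(a[:,:,::-1],None,fx=8,fy=8,interpolation=cv2.INTER_CUBIC))
# flap edge projected at various angles
for n,p in (("hinge-y",(-.115,-.068,.186)),("edge50",(-.04,-.068,.096)),("core floor white x-0.02",(-.02,0,.006)),("lip",(-.055,-.048,.118)),("botcorner",(-.13,-.095,0)),("botcorner+",(.13,-.095,0))):
    print(n,((proj(c,(HOP@np.r_[p,1])[:3])-[285,185])*8).round())
E
```

```text
hinge-y [127.  37.]
edge50 [271. 202.]
core floor white x-0.02 [330. 196.]
lip [258. 129.]
botcorner [ 44. 289.]
botcorner+ [589. 480.]
```

View pics/s4.png

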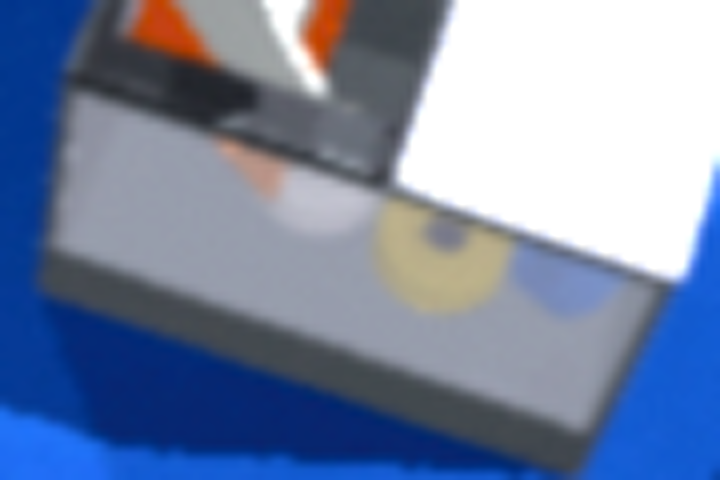

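The white disc's centre at (325,195) projects onto a core lying flat on the box floor at x of about -0.02, clear below the flap edge at (272,202). All three are in, so I'll draw the tray out.

```bash
python3 - <<'E' 2>/dev/null
from h import *
from station import r,telemetry,capture
for w,v in (((-.108,.203,58),.10),((-.13,.26,50),.12)):
    p,o=tool(pour(*w))
    print(w,r.line_to(p,velocity=v,orientation=o,stop_force=25));st("")
r.dwell(.5)
p,o=tool(pour(-.16,.29,20));r.line_to(p,velocity=.15,orientation=o);st("")
for n in("scene","top"):
    c=capture(n);pickle.dump(c,open(n+"4.pkl","wb"));
    a=c["frame"][100:250,240:440] if n=="scene" else c["frame"][140:280,100:300]
    cv2.imwrite(f"pics/{n}4.png",cv2.resize(a[:,:,::-1],None,fx=4,fy=4,interpolation=cv2.INTER_CUBIC))
    q=(cloud(c).reshape(-1,3)-HOP[:3,3])@HOP[:3,:3]
    m=(q[:,0]>-.05)&(q[:,0]<0)&(abs(q[:,1])<.06)&(q[:,2]<.22);print(n,"flap z",np.median(q[m,2]),q[m,2].min(),q[m,2].max())
print(r.ik(*tool(yawT(75,[.50,0.0,.30]))))
E
```

```text
(-0.108, 0.203, 58) False
 15.05 [-63.  20.  27.  96.  22.  96. -46.] [0.455 0.221 0.401] [-90.1  47.  -97.2] [-0.1 -0.3 -2.4] 0.0149
(-0.13, 0.26, 50) False
 15.88 [-61.  11.  28.  96.  21.  97. -41.] [0.449 0.172 0.465] [-90.1  55.  -97.2] [ 0.  -0.6 -2.9] 0.015
 17.47 [-51.  -6.  36. 103.   8.  84. -24.] [0.432 0.035 0.487] [-90.3  85.  -97.4] [ 0.1  0.2 -2. ] 0.015
scene flap z 0.1886188755203696 0.0072845132454566475 0.1946447638555604
top flap z 0.1887758630885371 0.17977769880769756 0.1971100268379069
[-44.47337701   1.51760381  51.45145673 102.09528085 -16.58516436
  75.40723087  -4.06604858]
```

View pics/scene4.png

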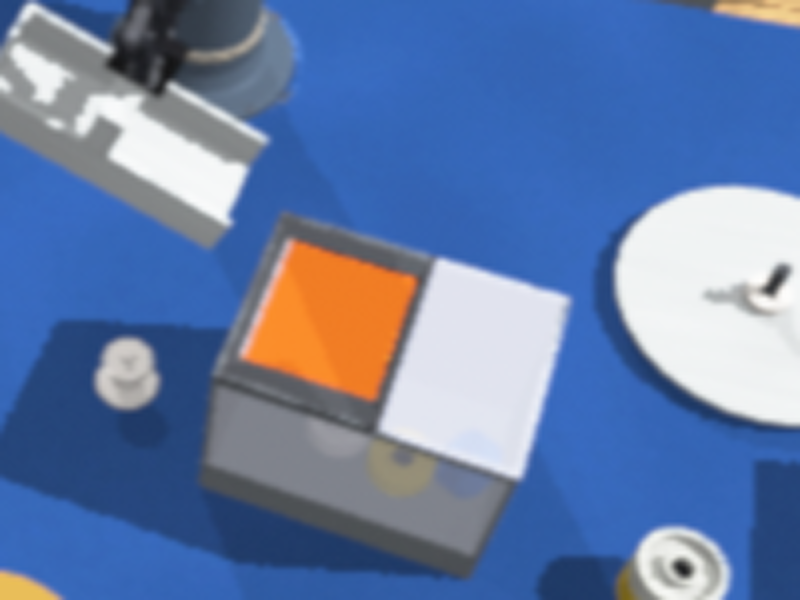

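View pics/top4.png

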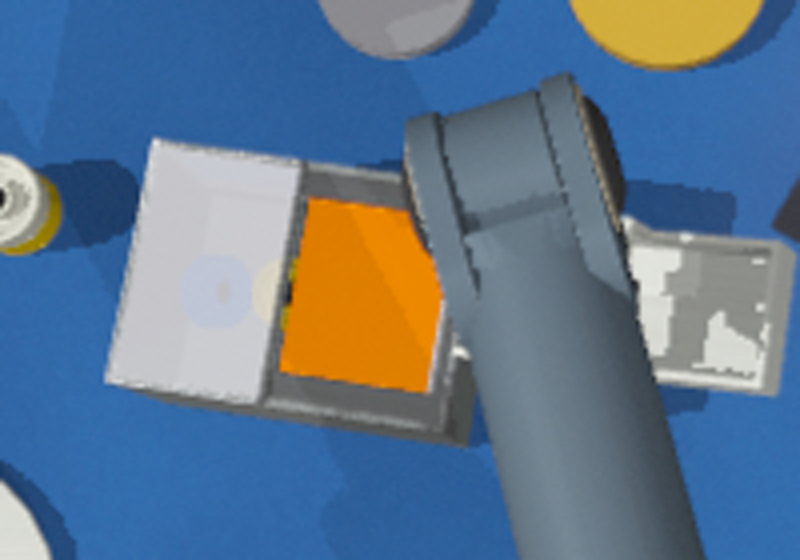

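The flap is shut (0.188, flush), the three cores show through the window and cover, and the tray is empty. I'll check for slip in the grip, then return to the mat.

```bash
cat > fit.py <<'E'
from h import *
def fit(TR,cs):
  for n,c in cs:
    P=cloud(c).reshape(-1,3);q=(P-TR[:3,3])@TR[:3,:3]*1000
    m=(abs(q[:,0])<130)&(abs(q[:,1])<65)&(q[:,2]>-3)&(q[:,2]<60);q=q[m]
    for s in(1,-1):
        w=q[(q[:,1]*s>38)&(q[:,2]>32)]
        if len(w)>20: print(n,"wall",s,len(w),"y",np.percentile(w[:,1],[2,50,98]).round(1),"z fit",np.polyfit(w[:,0],w[:,2],1).round(4),"yfit",np.polyfit(w[:,0],w[:,1],1).round(4),"x",w[:,0].min().round(),w[:,0].max().round())
E
python3 - <<'E' 2>/dev/null
from fit import *
fit(pour(-.16,.29,20),[(n,pickle.load(open(n+"4.pkl","rb"))) for n in("scene","top")])
# mat refit from top2 (tray away), mat uncovered
c=pickle.load(open("top4.pkl","rb"));P=cloud(c);f=c["frame"];V,U=np.mgrid[0:384,0:512]
m=((V>155)&(V<240)&(U>285)&(U<385)&(f.max(-1)<75)&(P[...,2]<.02)).astype(np.uint8)
n,l,s,ce=cv2.connectedComponentsWithStats(m);i=1+np.argmax(s[1:,4]);print(s[i],cv2.minAreaRect(P[l==i][:,:2].astype(np.float32)*1000))
cv2.imwrite("pics/t5.png",cv2.resize(f[150:250,280:400,::-1],None,fx=6,fy=6,interpolation=cv2.INTER_CUBIC))
E
```

```text
scene wall 1 152 y [39.1 42.8 47.5] z fit [-1.70000e-03  3.80869e+01] yfit [-2.3000e-03  4.2893e+01] x -111.0 107.0
scene wall -1 246 y [-51.4 -48.4 -42.8] z fit [-6.20000e-03  3.99361e+01] yfit [-2.1000e-03 -4.7887e+01] x -112.0 106.0
top wall 1 75 y [40.5 46.9 49.6] z fit [4.90000e-03 4.10179e+01] yfit [7.5000e-03 4.7188e+01] x -108.0 110.0
top wall -1 101 y [-46.7 -42.6 -39.7] z fit [4.33000e-02 4.45764e+01] yfit [ 2.70000e-03 -4.29011e+01] x -108.0 -6.0
[ 294  164   85   70 2946] ((547.754150390625, -260.70721435546875), (256.2273864746094, 151.2738494873047), 60.62830352783203)
```

View pics/t5.png

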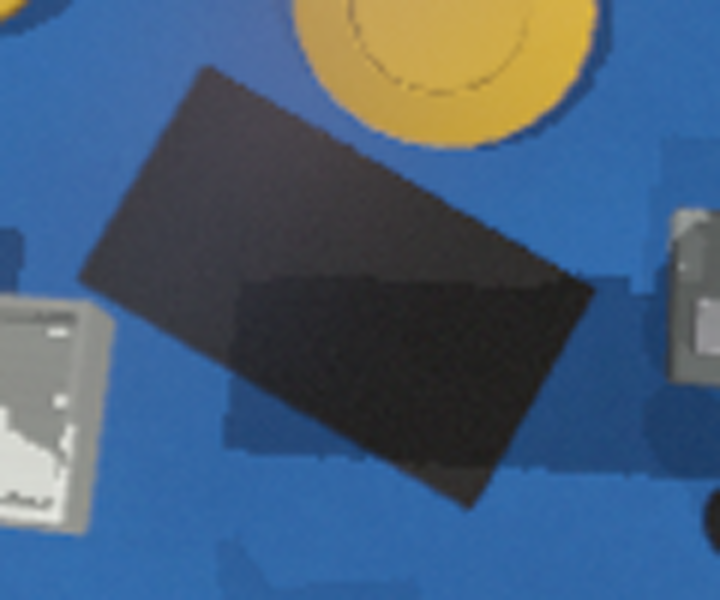

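There is no slip, and the bare mat refits to (0.548, -0.261) with yaw 60.5°. I'll return and set the tray down.

```bash
python3 - <<'E' 2>/dev/null
from fit import *
from station import r,telemetry,capture
r.move_j([-38,2,45,102,-17,75,-4]);st("mid")
PL=yawT(60.4,[.5475,-.2607,.10])
j=r.ik(*tool(PL));print(np.round(j,0))
r.move_pose(*tool(PL));st("above")
c=capture("scene");fit(PL,[("scene",c)])
PL[2,3]=.012;r.line_to(tool(PL)[0],velocity=.1);st("near")
PL[2,3]=.001;print(r.line_to(tool(PL)[0],velocity=.02,stop_force=4));st("down")
c=capture("scene");fit(PL,[("scene",c)])
cv2.imwrite("pics/s6.png",cv2.resize(c["frame"][120:250,110:270,::-1],None,fx=4,fy=4,interpolation=cv2.INTER_CUBIC))
E
```

```text
mid 18.07 [-38.   2.  45. 102. -17.  75.  -4.] [ 0.496 -0.024  0.457] [90.4 75.  75.1] [-0.3  1.9 -3. ] 0.0148
[ -8.  31.  54. 103. -43.  68.  33.]
above 19.31 [ -8.  31.  54. 103. -43.  68.  33.] [ 0.537 -0.28   0.262] [89.8 74.9 60.4] [-0.5  0.1 -2.7] 0.015
scene wall 1 83 y [39.3 41.2 46.4] z fit [-1.31000e-02  4.13504e+01] yfit [2.60000e-03 4.18722e+01] x -111.0 111.0
scene wall -1 127 y [-51.4 -49.7 -40.3] z fit [1.30000e-03 4.13799e+01] yfit [-7.4000e-03 -4.8702e+01] x -112.0 109.0
near 20.39 [ -4.  37.  49. 107. -50.  61.  40.] [ 0.536 -0.282  0.174] [89.7 75.  60.1] [-0.2 -0.3 -1.9] 0.0148
True
down 20.85 [ -4.  38.  48. 107. -51.  60.  40.] [ 0.536 -0.282  0.165] [89.8 75.  60.2] [ 0.6 -0.7  4.9] 0.0148
scene wall 1 73 y [38.7 40.9 45.5] z fit [5.40000e-03 4.13454e+01] yfit [4.60000e-03 4.13752e+01] x -106.0 107.0
scene wall -1 121 y [-51.7 -49.3 -40.3] z fit [1.90000e-03 4.21988e+01] yfit [-1.41000e-02 -4.85935e+01] x -115.0 111.0
```

View pics/s6.png

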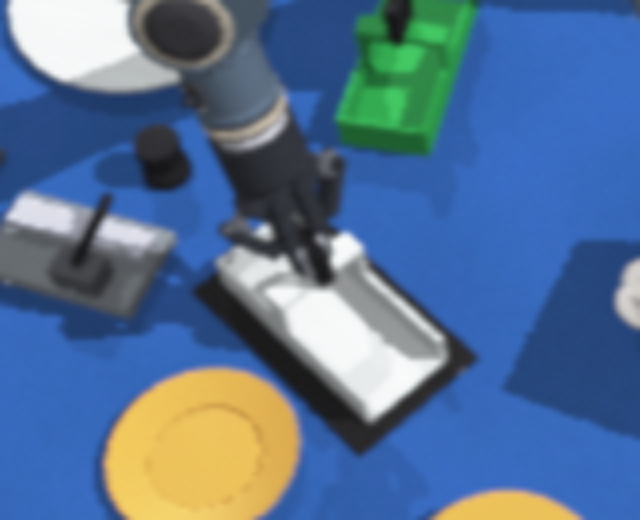

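The tray is centred and lying along the mat at (330,320), with contact felt. I'll release, back off along the fingers, and check.

```bash
python3 - <<'E' 2>/dev/null
from fit import *
from station import r,telemetry,capture
r.command_gripper(.085);st("open")
PL=yawT(60.4,[.5475,-.2607,.003])
r.line_to(tool(PL,back=.12)[0],velocity=.12);st("back")
r.move_j([-38,2,45,102,-17,75,-4]);r.move_j([-75.7,26.8,-2.8,87.8,1.4,65.4,-4.7]);r.dwell(.3);st("home")
for n in("scene","top"):
    c=capture(n);pickle.dump(c,open(n+"7.pkl","wb"));PL[2,3]=.004;fit(PL,[(n,c)])
    cv2.imwrite(f"pics/{n}7.png",cv2.resize(c["frame"][:,:,::-1],(800,600),interpolation=cv2.INTER_CUBIC))
    q=(cloud(c).reshape(-1,3)-HOP[:3,3])@HOP[:3,:3]
    m=(q[:,0]>-.05)&(q[:,0]<0)&(abs(q[:,1])<.06)&(q[:,2]<.22);print(n,"flap z",np.median(q[m,2]))
E
```

```text
open 21.58 [ -4.  38.  48. 107. -51.  60.  40.] [ 0.535 -0.281  0.164] [90.3 75.  60.7] [ 0.2  0.4 -0.7] 0.0849
back 22.73 [ -6.  31.  54. 102. -42.  71.  34.] [ 0.52  -0.308  0.279] [90.6 75.  61. ] [ 0.4  0.3 -0.8] 0.0849
home 26.95 [-76.  27.  -3.  88.   1.  65.  -5.] [0.186 0.649 0.305] [-17.9  90.   56.2] [-0.3  0.   0.2] 0.085
scene wall 1 92 y [39. 42. 46.] z fit [-3.7000e-03  4.0286e+01] yfit [1.00000e-03 4.24432e+01] x -110.0 108.0
scene wall -1 108 y [-50.8 -48.5 -42.5] z fit [ 0.     40.1378] yfit [-4.90000e-03 -4.79362e+01] x -112.0 106.0
scene flap z 0.18900609122263734
top wall 1 134 y [44.3 49.4 52.1] z fit [-6.00000e-04  4.04686e+01] yfit [6.80000e-03 4.90676e+01] x -108.0 110.0
top wall -1 117 y [-45.7 -41.5 -38.3] z fit [-7.00000e-04  3.95749e+01] yfit [ 2.60000e-03 -4.17404e+01] x -107.0 110.0
top flap z 0.18828640004491004
```

View pics/scene7.png

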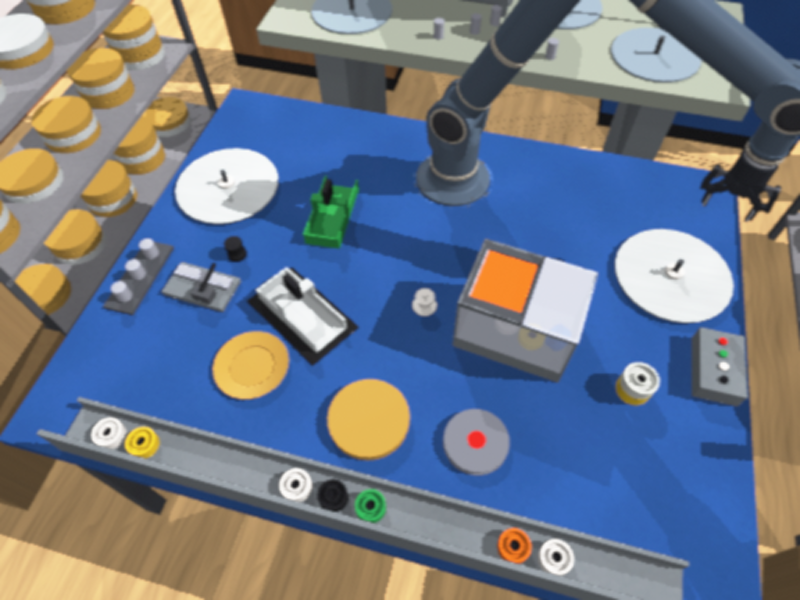

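View pics/top7.png

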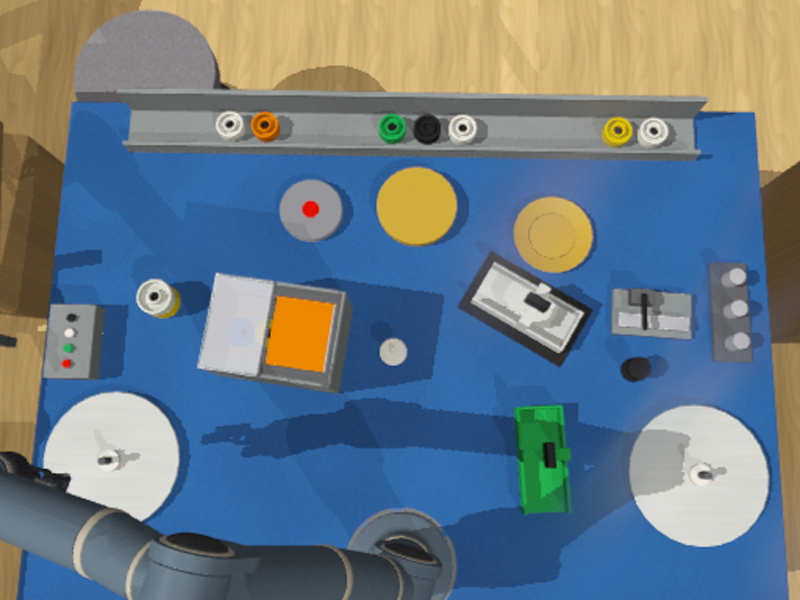

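The empty tray sits centred on its mat at (527,310) in the top view. The flap is shut, the cores are in the box, every bystander is at its starting pixels, and the arm is clear. I'm handing in.

```bash
python3 -c "
from station import job
print(job.close_job())"
```

```text
the job is handed in; nothing more can be done
None
```

The three cores are in the return box, the flap is shut, and the empty tray is back on its mat. I handed the job in after about 27 s of the 61 s allowed.

I gripped the tray by its fin and pushed the flap down with its open end. I tipped it to 58° until it was empty, drew it out, set it down and let go. The gripper stayed on the fin throughout.

**Last checks:**
- **Flap:** it measures 0.188–0.189 m high, level with the box top.
- **Cores:** all three showed inside the box through the window and cover after the tray came out. White was the least clear; I placed it flat on the floor from a single view.
- **Tray:** it lies level and within about 4 mm of the mat's centre, along the mat to within about 1°.
- **Bystanders:** they are at the same places in the pictures as at the start.
- **Arm:** it is back at its start pose, touching nothing.

**Disagreement:** the two cameras differed by up to about 7 mm on the tray's sideways position. That is well inside the tolerances, and no other check failed.

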